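# Dock the power module with its cam lock

### The job

Two modules stand on carriages in docking stations, each in front of an open cam lock. Connect the black power transistor module with the three screw terminals: turn its cam disc by the crank grip half a turn clockwise, right to the stop, so that the hook draws the carriage's bolt in until the carriage sits tight against the contact blocks, then let go. Leave the station with the relay module as it is.

Things in the scene. Friction and masses are not known exactly. Their poses are not given: they have to be found in the camera images.
- dock_power: Fixed aluminium docking station, base plate 225 x 90 x 12 mm (x from -55 to +170), for the black power transistor module (34 x 92 x 30 mm, three screws on top). Origin: on the vertical axis of its steel cam disc, at the base plate's underside, 3 mm above the bench. Its x axis points level from the cam disc along the guide rails to the carriage, z up.
- carriage_power: Loose aluminium carriage (slides easily), plate 100 x 60 x 8 mm, between the station's rails, carrying the black power transistor module (34 x 92 x 30 mm, three screws on top). Its bolt ends in an upright steel stud 12 mm thick. Origin: on the stud's axis, at the carriage's underside, 12 mm above the station's origin; x from stud to carriage. Stud in the station's frame: x = 42 to 45 mm at the start, 29 home against the contact blocks.
- cam_power (a joint): Angle (rad) of that station's cam disc about the station's vertical axis; grows clockwise seen from above. 0 to 0.2 = open (hook's mouth faces the stud), 3.14 = half a turn, locked; stop at 3.17. Steel snail-shaped hook, 31 to 41 mm above the station's origin, up to 62 mm from its axis. Stays where left; turns easily (under 0.3 N m).
- crank_power (a point): Centre of that cam's crank grip: upright black round sleeve, 16 mm thick, 45 to 90 mm above the station's origin, spinning freely on its pin, 40 mm from the disc's axis. Point: on its axis, 75 mm above that origin. At cam angle q it lies in the station's frame at x = -40 sin q, y = -40 cos q mm: from the -y side round the end away from the carriage to the +y side.
- dock_relay: Fixed aluminium docking station, base plate 225 x 90 x 12 mm (x from -55 to +170), for the relay module (grey socket, tall pale block, 70 x 27 x 48 mm). Origin: on the vertical axis of its steel cam disc, at the base plate's underside, 3 mm above the bench. Its x axis points level from the cam disc along the guide rails to the carriage, z up.
- carriage_relay: Loose aluminium carriage (slides easily), plate 100 x 60 x 8 mm, between the station's rails, carrying the relay module (grey socket, tall pale block, 70 x 27 x 48 mm). Its bolt ends in an upright steel stud 12 mm thick. Origin: on the stud's axis, at the carriage's underside, 12 mm above the station's origin; x from stud to carriage. Stud in the station's frame: x = 42 to 45 mm at the start, 29 home against the contact blocks.
- cam_relay (a joint): Angle (rad) of that station's cam disc about the station's vertical axis; grows clockwise seen from above. 0 to 0.2 = open (hook's mouth faces the stud), 3.14 = half a turn, locked; stop at 3.17. Steel snail-shaped hook, 31 to 41 mm above the station's origin, up to 62 mm from its axis. Stays where left; turns easily (under 0.3 N m).
- crank_relay (a point): Centre of that cam's crank grip: upright black round sleeve, 16 mm thick, 45 to 90 mm above the station's origin, spinning freely on its pin, 40 mm from the disc's axis. Point: on its axis, 75 mm above that origin. At cam angle q it lies in the station's frame at x = -40 sin q, y = -40 cos q mm: from the -y side round the end away from the carriage to the +y side.

How it is judged:
By the outcome, as a careful person would: the job done as asked, in the order asked, and still so for the second after the job is handed in, with the robot touching nothing.
It also fails if it takes over 34 s, if anything falls off the work surface, if the arm or the gripper's body presses on something with over 40 N, if the wrist force passes 120 N, or if a joint passes its speed limit or range.

### The arm

A 6-joint arm with a two-finger parallel gripper is mounted at the origin on a cart in front of the work surface, level with it; the furniture and walls round the work are solid. World frame = base frame: x ahead of the robot, y to its left, z up, the work surface at z = 0. Lengths are in m, angles in rad, forces in N, time in s.
With the tool pointing down it reaches from about 0.35 to 0.975 m from the base axis. Payload 4.9 kg.
Tool frame: the origin (TCP) lies between the finger pads; the fingertips stand 19 mm ahead of it and the grasp point (between the pads) is the TCP; z points along the fingers, y is the direction in which the jaws open and shut (so a half turn about z gives the same grasp; the last joint's range is limited). The gripper opens to 85 mm and grips with 20 to 120 N. Pads are 22 mm wide; open, the fingers measure 114 mm over their backs; the gripper's body (76 mm by 85 mm) begins 54 mm behind the grasp point. The pads swing forward as they close: fully open they stand 13 mm farther back than shut.
Start: joints at [-1.368, 0.053, 1.613, -0, 1.476, -0.119], TCP at [0.198, -0.593, 0.215] pointing down, gripper open.
Joint ranges: [-3.01, 3.01], [-1.01, 2.22], [0.06, 2.58], [-1.02, 4.17], [0.09, 2.62], [-3.14, 3.14]. Speed limits (rad/s): [2.57, 2.57, 3.14, 3.14, 3.14, 3.14].

### API

Orientations are given as a unit quaternion [w, x, y, z].
In Python, from plant import state, grab_frame, calibration, job_done gives the robot as it stands. The module is installed in compiled form; this text tells all that it offers.
- The arm moves only by the tool servo_tool, never from a script. Its argument "deltas" is a list that holds one entry, the list of rows, each a list of 5 numbers: the finger opening in mm, from 0 to 85.4, then the shift along the world's x, y, z in mm, then the turn about the world's z in units of 6 degrees (1.0 is 6 degrees). A call has 1 to 5 rows; each row is the pose to reach, as a shift and turn from the pose commanded when the call began; what a row does not reach only later rows make up. A row lasts 1/8 s, in which the tool goes at most 62.5 mm and 10.7 degrees, less where a joint would pass 70% of its speed; a pose out of reach is approached as far as the arm can. A call with a gripper value outside its range is refused whole. The fingers move at their own pace and stop on an object; the grip force is fixed at half the most. Time passes only in rows, so rows that repeat a pose let the fingers close. It gives the time, the measured TCP pose, the force and the opening at its end, in the units of the state.
- state(): the state, without advancing time (a new reading comes with each control period).
- grab_frame(name): name is "scene" or "top"; returns the picture (420x560x3 uint8, red, green, blue); there is no depth.
- calibration(name): a dict with "intrinsics" (3x3 intrinsics, pixels), "world_from_camera" (4x4, takes a point from camera to world coordinates). Camera axes: x right, y down, z forward; pixel columns grow to the right and rows downward; lengths in m; the calibration is good to about 2 mm. A picture is of the moment at which its call begins. calibration takes no time and is no camera call.
- job_done(): hands the job in, once; it reports no verdict.
The state is a dict: "time": time; "joint_pos": joint angles; "joint_vel": joint speeds; "joint_efforts": joint torques, N m; "tool_pos": TCP position; "tool_rot": TCP orientation; "contact_force": force on the tool from outside, world axes, zero at the start; "ft_torque": the same for the moment, N m; "gripper_width": opening from 0.0 (shut) to 1.0 (fully open).
Only numpy, scipy, OpenCV 4.12 (cv2) and the standard library are available. Lean on these libraries where they do the work, as an engineer would, in place of code of your own. Each camera call takes 0.05 s, during which the arm holds its last target.

## Working session

There is one attempt and no reset: what is moved stays moved. The work goes in short steps, Python scripts to look and compute and a tool call to move; the robot and the scene stay as the last step left them, time stands still between calls to the robot, and variables do not carry over. Pictures are saved under pics/ and viewed, and the job is handed in when it is done.

Besides the shell and the picture viewer there is one more tool, called as name([rows], argument=value, ...), one row to a line, values as JSON. servo_tool: Moves the arm, as the interface text tells. Its arguments: {"type":"object","properties":{"deltas":{"type":"array","items":{"type":"array","items":{"type":"array","items":{"type":"number"}}}}},"required":["deltas"]}

```bash
mkdir -p pics
python3 - <<'E'
from plant import *
import cv2
for n in("scene","top"):
    cv2.imwrite(f"pics/{n}0.png",grab_frame(n)[:,:,::-1]); c=calibration(n); print(n,c)
s=state();print(s)
E
```

```text
scene {'intrinsics': array([[522.32521578,   0.        , 286.63809598],
       [  0.        , 522.32521578, 214.16438649],
       [  0.        ,   0.        ,   1.        ]]), 'world_from_camera': array([[ 0.84106021, -0.47527027,  0.25833293,  0.34989998],
       [-0.54093097, -0.73595701,  0.40713752, -0.30866678],
       [-0.00337843, -0.48216745, -0.87607257,  0.84570614],
       [ 0.        ,  0.        ,  0.        ,  1.        ]])}
top {'intrinsics': array([[397.91963928,   0.        , 280.17566119],
       [  0.        , 397.91963928, 207.89843359],
       [  0.        ,   0.        ,   1.        ]]), 'world_from_camera': array([[-0.01007064, -0.99455422,  0.10373279,  0.47617865],
       [-0.99959334,  0.01278044,  0.02549146,  0.03812103],
       [-0.02667839, -0.10343389, -0.99427848,  0.90973614],
       [ 0.        ,  0.        ,  0.        ,  1.        ]])}
{'time': 0.1, 'joint_pos': array([-1.36799083e+00,  5.33283771e-02,  1.61419089e+00, -1.41955044e-05,
        1.47600354e+00, -1.19011516e-01]), 'joint_vel': array([ 2.57271768e-03,  1.78761194e-05, -3.04904781e-03, -1.57096558e-03,
       -1.70264772e-04,  5.27338536e-04]), 'joint_efforts': array([ 9.93625099e-05, -3.94899559e+01, -3.71364927e+01, -1.95127991e-04,
        3.84193962e-03, -7.02407679e-07]), 'tool_pos': array([ 0.19754728, -0.59231414,  0.21364229]), 'tool_rot': array([-9.63936229e-04,  9.87081566e-01,  1.60215640e-01, -4.74811171e-05]), 'contact_force': array([-0.08309758, -0.48395208, -0.12791723]), 'ft_torque': array([-0.00459691, -0.00224461,  0.01106836]), 'gripper_width': 1.0007294229854435}
```

View pics/scene0.png

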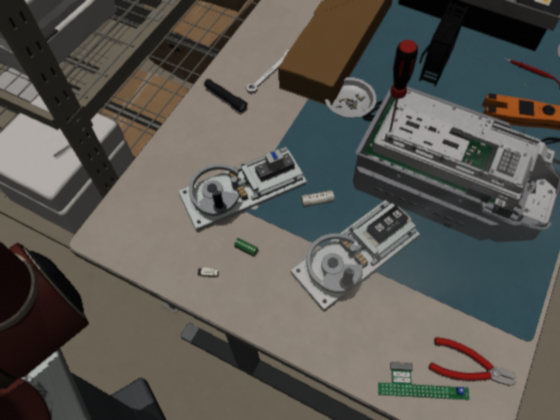

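View pics/top0.png

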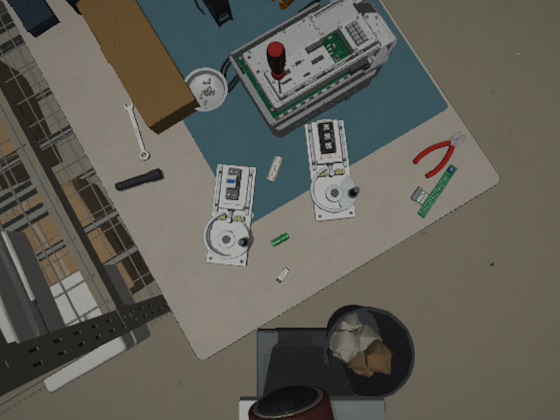

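The power station (black block with three screws) is at top (327,140) and scene (388,225), with its disc at top (333,193) and scene (335,263). The relay is the left-hand station. I'll zoom in.

Run:
```python
import cv2,numpy as np
a=cv2.imread("pics/scene0.png")[190:315,280:430]; b=cv2.imread("pics/top0.png")[110:230,290:375]
cv2.imwrite("pics/z1.png",cv2.resize(a,None,fx=4.8,fy=4.8,interpolation=2)) if 0 else None
cv2.imwrite("pics/zs.png",cv2.resize(a,None,fx=4.8,fy=4.8,interpolation=cv2.INTER_CUBIC))
cv2.imwrite("pics/zt.png",cv2.resize(b,None,fx=5,fy=5,interpolation=cv2.INTER_CUBIC))
```

```text
(no output)
```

View pics/zs.png

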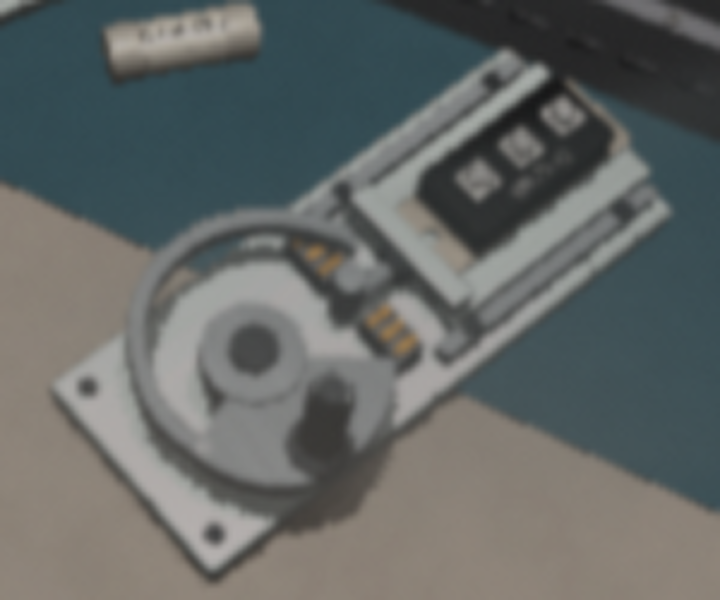

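View pics/zt.png

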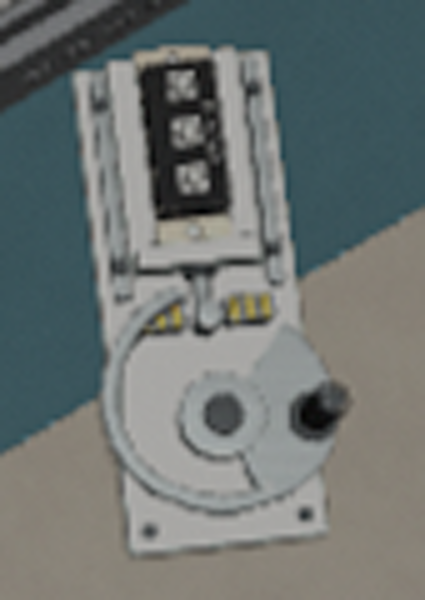

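```bash
cat > h.py <<'E'
import numpy as np
from plant import calibration
def ray(n,p):
    c=calibration(n);T=c["world_from_camera"];d=T[:3,:3]@np.linalg.solve(c["intrinsics"],[p[0],p[1],1]);return T[:3,3],d/np.linalg.norm(d)
def plane(n,p,z):
    o,d=ray(n,p);return o+d*(z-o[2])/d[2]
def tri(ps,pt):
    A=np.zeros((3,3));b=np.zeros(3);R=[ray("scene",ps),ray("top",pt)]
    for o,d in R: P=np.eye(3)-np.outer(d,d);A+=P;b+=P@o
    x=np.linalg.solve(A,b);return x,[np.linalg.norm((np.eye(3)-np.outer(d,d))@(x-o))*1e3 for o,d in R]
S=lambda x,y:((x+.5)/4.8-.5+280,(y+.5)/4.8-.5+190)
T=lambda x,y:((x+.5)/5-.5+290,(y+.5)/5-.5+110)
def proj(n,X):
    c=calibration(n);T=np.linalg.inv(c["world_from_camera"]);q=c["intrinsics"]@(T[:3,:3]@X+T[:3,3]);return q[:2]/q[2]
E
python3 - <<'E'
from h import *
np.set_printoptions(precision=4,suppress=True)
for n,s,t in [("hub",(253,347),(224,412)),("griptop",(335,388),(331,394)),("gripbot",(318,450),(312,420)),("stud",(358,272),(209,315)),
 ("hole1",(88,386),(150,531)),("hole2",(214,534),(306,515)),("scr1",(480,180),(193,180)),("scr3",(565,116),(182,84)),("cornerR",(212,578),(327,535)),("cornerL",(54,386),(131,554)),("cornFarR",(670,210),(298,265)),("farL",(510,50),(77,72))]:
    print(n,*tri(S(*s),T(*t)))
for n,s in [("L",(131,554)),("R",(327,535)),("farL",(75,72)),("farR",(268,50)),("hole1",(150,531)),("hole2",(306,515))]: print("top",n,plane("top",T(*s),.015))
for n,s in [("L",(54,386)),("R",(212,578)),("farR",(670,210)),("farL",(510,50)),("hole1",(88,386)),("hole2",(214,534))]: print("scene",n,plane("scene",S(*s),.015))
E
```

```text
hub [ 0.5981 -0.0574  0.055 ] [np.float64(0.3619142247130217), np.float64(0.36191422471308443)]
griptop [ 0.5989 -0.0967  0.0967] [np.float64(0.39740420250111863), np.float64(0.39740420250083786)]
gripbot [ 0.5965 -0.0971  0.0456] [np.float64(0.8343155763788359), np.float64(0.8343155763790313)]
stud [ 0.6431 -0.053   0.0541] [np.float64(2.0179392013576165), np.float64(2.0179392013576787)]
hole1 [ 0.5502 -0.0271  0.0214] [np.float64(0.25213231467140784), np.float64(0.25213231467117636)]
hole2 [ 0.5564 -0.0966  0.022 ] [np.float64(0.1654384642544456), np.float64(0.1654384642543664)]
scr1 [ 0.7027 -0.0471  0.0524] [np.float64(0.955071729374635), np.float64(0.9550717293743851)]
scr3 [ 0.7456 -0.043   0.0515] [np.float64(0.1813302206099801), np.float64(0.18133022060994575)]
cornerR [ 0.5483 -0.1071  0.0142] [np.float64(0.5892085311617002), np.float64(0.5892085311616596)]
cornerL [ 0.5407 -0.0189  0.0169] [np.float64(0.6704345049704056), np.float64(0.6704345049701379)]
cornFarR [ 0.675  -0.0997  0.1393] [np.float64(36.21615000112205), np.float64(36.21615000112216)]
farL [0.7624 0.0019 0.0188] [np.float64(0.13125715420926842), np.float64(0.13125715420955408)]
top L [ 0.5402 -0.0188  0.015 ]
top R [ 0.5477 -0.1068  0.015 ]
top farL [0.7635 0.0027 0.015 ]
top farR [ 0.7723 -0.0863  0.015 ]
top hole1 [ 0.5505 -0.0275  0.015 ]
top hole2 [ 0.5569 -0.0976  0.015 ]
scene L [ 0.5418 -0.0185  0.015 ]
scene R [ 0.5487 -0.1075  0.015 ]
scene farR [ 0.7717 -0.0832  0.015 ]
scene farL [0.7644 0.0033 0.015 ]
scene hole1 [ 0.552  -0.0251  0.015 ]
scene hole2 [ 0.5583 -0.0949  0.015 ]
```

The two views agree. The cam axis is at about (0.599, -0.0577), the station yaw is about 5.4°, and the grip is at (0.599, -0.097) with its top at z ≈ 0.096. The crank radius comes out at 39.4 mm against 40, and q is about 0.09. I'll move above the grip.

servo_tool([
  [[85,39,48,0,-0.5],[85,78,96,0,-1],[85,117,144,0,-1.5],[85,156,192,0,-2],[85,195,240,0,-2.2]],
])

```text
time: 0.72
tool_pos: [0.3934, -0.351, 0.2144]
tool_rot: [-0.0, 0.999, 0.045, -0.0]
contact_force: [0.3, -1.5, 0.4]
gripper_width: 0.996
```

servo_tool([
  [[85,39,48,0,0],[85,78,96,0,0],[85,117,144,0,0],[85,156,192,0,0],[85,190,236,0,0]],
])

```text
time: 1.35
tool_pos: [0.5835, -0.1148, 0.2143]
tool_rot: [-0.0, 0.999, 0.046, -0.0]
contact_force: [-0.5, -0.4, -0.0]
gripper_width: 0.994
```

servo_tool([
  [[85,15,17,-30,0],[85,15,17.5,-60,0],[85,15,17.5,-80,0],[85,15,17.5,-80,0]],
])

```text
time: 1.85
tool_pos: [0.5961, -0.0992, 0.1324]
tool_rot: [-0.001, 0.999, 0.045, -0.002]
contact_force: [0.3, 0.4, 1.3]
gripper_width: 0.994
```

Run:
```python
from plant import *
import cv2
from h import *
s=state();print(s['tool_pos'],s['contact_force'])
for n in("scene","top"):
    f=grab_frame(n)[:,:,::-1]; p=proj(n,np.array([.599,-.0972,.09])).astype(int);print(n,p)
    a=f[p[1]-70:p[1]+70,p[0]-70:p[0]+70];cv2.imwrite(f"pics/{n}1.png",cv2.resize(a,None,fx=3,fy=3,interpolation=2) if 0 else cv2.resize(a,None,fx=4,fy=4))
a=np.hstack([cv2.imread("pics/scene1.png"),cv2.imread("pics/top1.png")]);cv2.imwrite("pics/b1.png",cv2.resize(a,(800,400)))
```

```text
[ 0.59605154 -0.09923813  0.13237873] [0.29476422 0.35857641 1.32939575]
scene [349 272]
top [355 189]
```

View pics/b1.png

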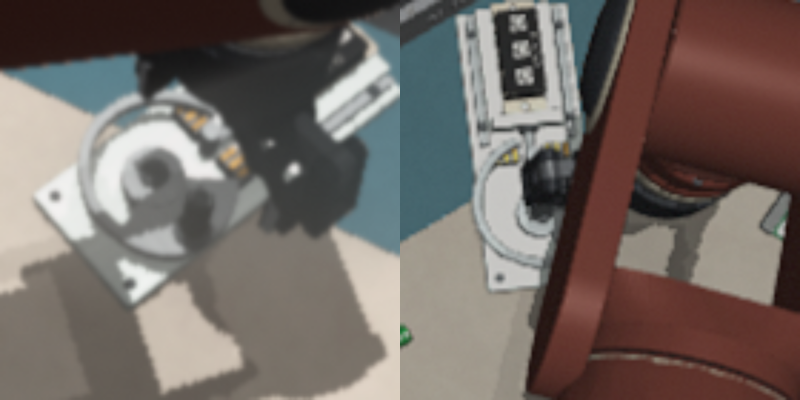

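The fingers straddle the grip, which shows at about (200,225) in the left crop. I'll go down and close.

servo_tool([
  [[85,1,0.5,-30,0],[85,1,0.5,-52,0],[85,1,0.5,-52,0]],
])

```text
time: 2.33
tool_pos: [0.5981, -0.0991, 0.0824]
tool_rot: [-0.0, 0.999, 0.045, -0.001]
contact_force: [0.3, 0.4, -0.2]
gripper_width: 0.997
```

servo_tool([
  [[85,0.5,2,-2,0],[30,0.5,2,-2,0],[10,0.5,2,-2,0],[10,0.5,2,-2,0],[10,0.5,2,-2,0]],
])

```text
time: 2.95
tool_pos: [0.5992, -0.0969, 0.081]
tool_rot: [0.0, 0.999, 0.046, 0.0]
contact_force: [-0.3, -0.3, 0.5]
gripper_width: 0.141
```

servo_tool([
  [[10,0,0,0,0],[10,0,0,0,0]],
])

```text
time: 3.2
tool_pos: [0.5991, -0.0969, 0.0808]
tool_rot: [-0.0, 0.999, 0.046, -0.0]
contact_force: [-1.1, -0.7, -0.2]
gripper_width: 0.115
```

The opening is 9.8 mm, less than the 16 mm grip, so the grasp may have missed. I'll look.

Run:
```python
from plant import *
import cv2
f=grab_frame("scene")[:,:,::-1];cv2.imwrite("pics/s2.png",cv2.resize(f[200:330,270:420],None,fx=4.6,fy=4.6,interpolation=cv2.INTER_CUBIC))
```

```text
(no output)
```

View pics/s2.png

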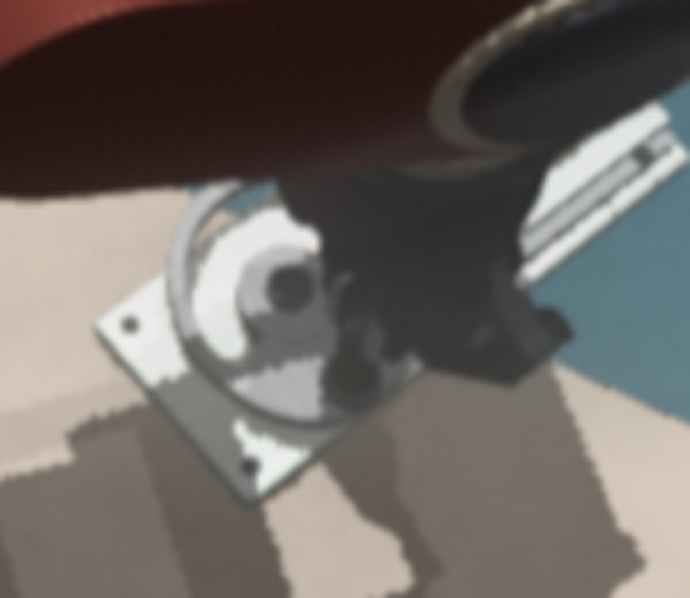

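servo_tool([
  [[0,0,0,0,0],[0,0,0,0,0],[0,0,0,0,0]],
])

```text
time: 3.62
tool_pos: [0.5992, -0.0969, 0.0808]
tool_rot: [-0.0, 0.999, 0.046, -0.0]
contact_force: [0.6, -0.5, 0.3]
gripper_width: 0.003
```

The fingers shut fully, so the grip isn't between them. I'll find out where the fingers are compared with where they should project.

Run:
```python
from plant import *
import cv2
from h import *
s=state();tp=s['tool_pos'];print(tp,s['tool_rot'])
for n in ("scene","top"):
    f=grab_frame(n)[:,:,::-1].copy()
    f=cv2.convertScaleAbs(f,alpha=2.2,beta=20)
    x0,y0=(280,190) if n=="scene" else (290,110)
    f=cv2.resize(f[y0:y0+130,x0:x0+130],None,fx=4.5,fy=4.5,interpolation=cv2.INTER_CUBIC)
    for d,c in((0,(0,0,255)),(-.019,(0,255,0)),(.05,(255,0,0))):
        p=(proj(n,tp+[0,0,d])-[x0,y0]+.5)*4.5; print(n,p); cv2.circle(f,tuple(p.astype(int)),4,c,-1)
    cv2.imwrite(f"pics/{n}3.png",f)
```

```text
[ 0.59915894 -0.0969022   0.08080583] [-5.47462014e-06  9.98955657e-01  4.56902029e-02 -1.01743942e-05]
scene [311.85684876 381.61535054]
scene [306.47635398 401.95105134]
scene [327.11772445 323.93652829]
top [292.84546563 360.51895354]
top [286.49013831 366.47078235]
top [311.03391454 343.48528571]
```

View pics/scene3.png

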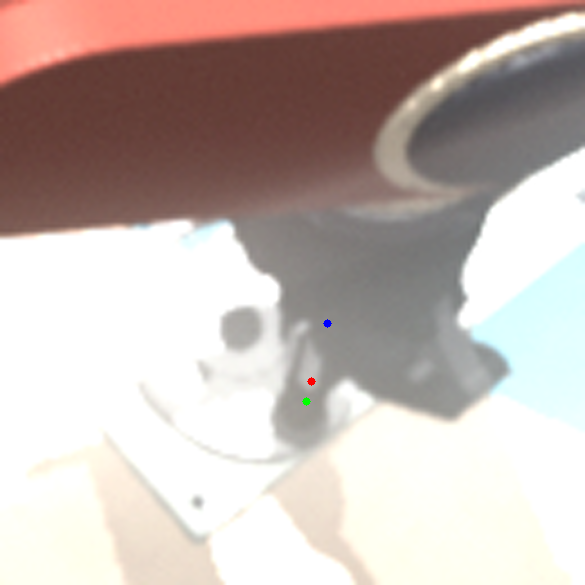

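View pics/top3.png

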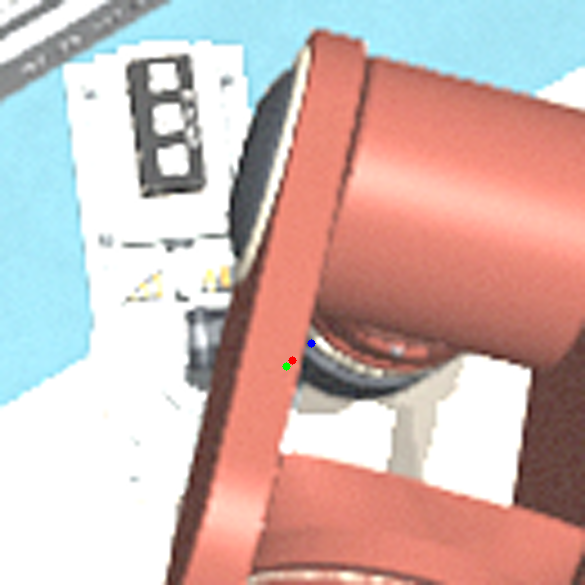

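servo_tool([
  [[0,0,0,40,0],[0,0,-20,80,0],[0,0,-80,80,0],[0,0,-140,80,0],[0,0,-160,80,0]],
])

```text
time: 4.35
tool_pos: [0.5988, -0.26, 0.161]
tool_rot: [0.0, 0.999, 0.044, 0.0]
contact_force: [0.1, 0.1, -0.1]
gripper_width: -0.0
```

Run:
```python
import cv2
from plant import *
from h import *
for n in ("scene","top"):
    f=grab_frame(n)[:,:,::-1].copy();cv2.imwrite(f"pics/{n}4.png",f)
    f=cv2.convertScaleAbs(f,alpha=1.6,beta=10)
    x0,y0=(280,190) if n=="scene" else (290,110)
    k=4.8 if n=="scene" else 5
    cv2.imwrite(f"pics/{n}4z.png",cv2.resize(f[y0:y0+125,x0:x0+150],None,fx=k,fy=k,interpolation=cv2.INTER_CUBIC))
```

```text
(no output)
```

View pics/scene4z.png

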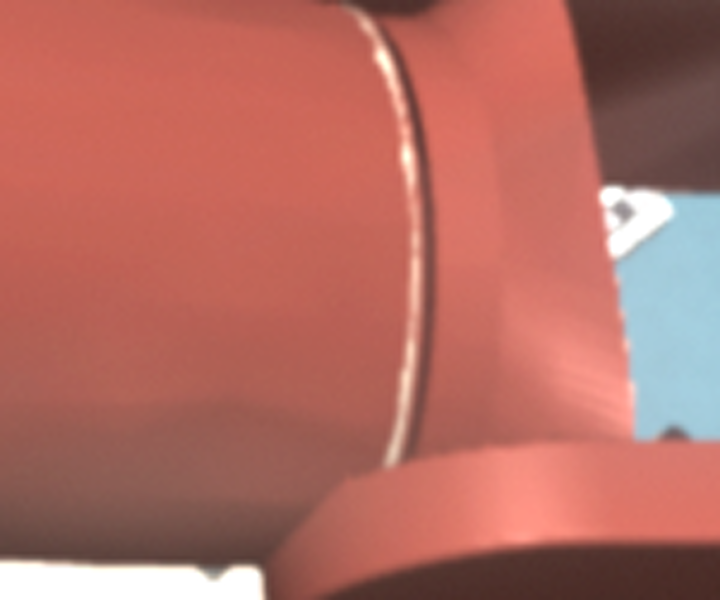

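View pics/top4z.png

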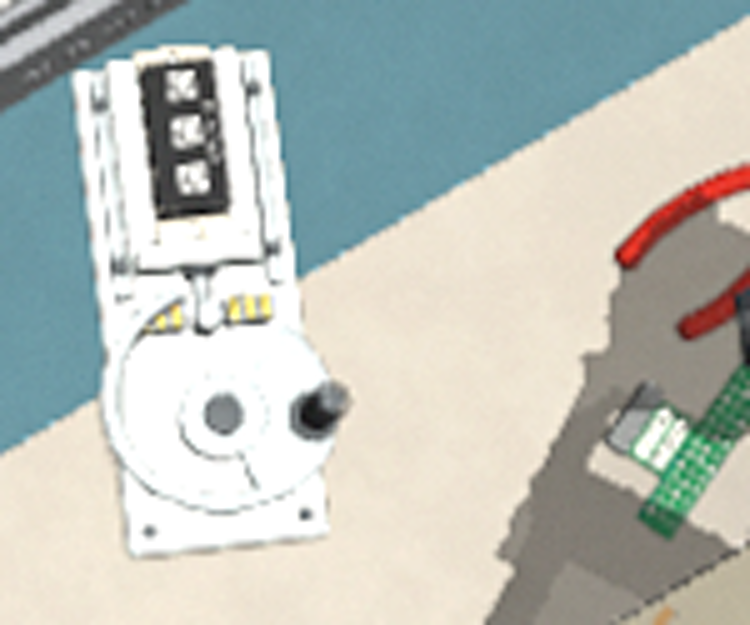

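The crank hasn't moved: it is still at zoomed top (320,410). I need to find where the fingers really were in the earlier pictures.

Run:
```python
import cv2
from h import *
from plant import *
a=cv2.imread("pics/scene1.png"); # crop p-70 (279,202), x4
b=cv2.imread("pics/scene3.png"); 
g=lambda i:cv2.convertScaleAbs(255*(i/255.)**.45)
a=g(a)
for d in (0,-.006):
    for yy in (-.05,0,.05):
        p=(proj("scene",np.array([.5961+yy*.09,-.0992-yy,.1324+d]))-[279,202]+.5)*4
        cv2.circle(a,tuple(p.astype(int)),4,(0,0,255),-1)
c=cv2.imread("pics/s2.png");c=g(c)
for d in (0,-.019):
        p=(proj("scene",np.array([.599,-.0969,.081+d]))-[270,200]+.5)*4.6
        cv2.circle(c,tuple(p.astype(int)),3,(0,0,255),-1)
cv2.imwrite("pics/g1.png",a);cv2.imwrite("pics/g2.png",c)
```

```text
(no output)
```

View pics/g1.png

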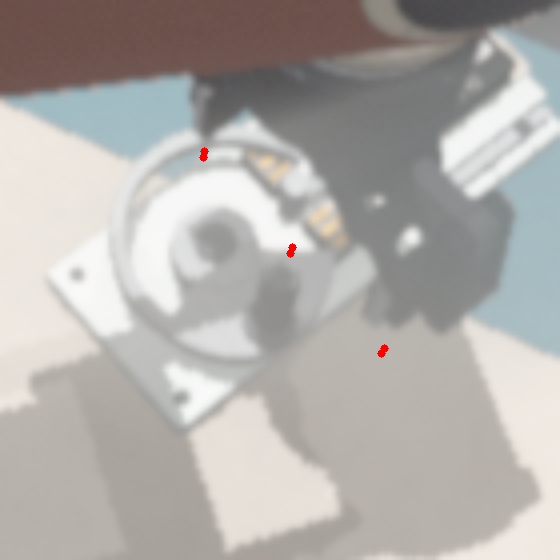

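View pics/g2.png

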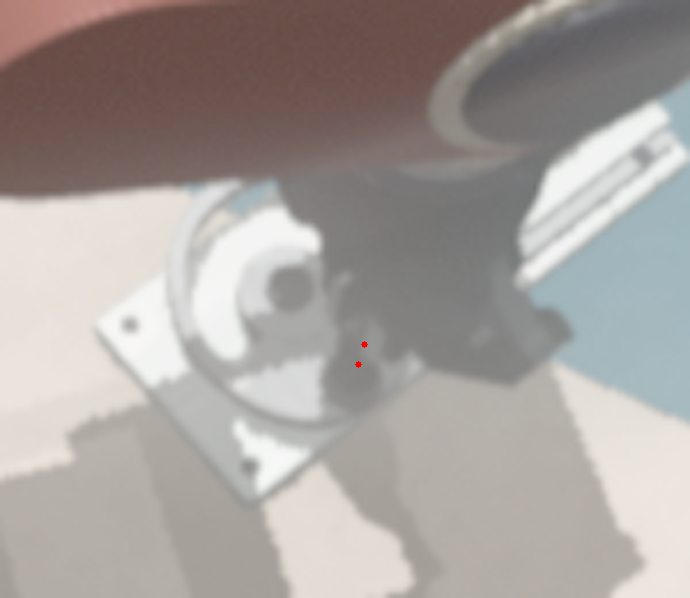

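Run:
```python
import cv2
from h import *
f=cv2.imread("pics/top4.png");f=cv2.convertScaleAbs(255*(f/255.)**.6)
s=np.array([.5988,-.26,.161])
def m(f,X,c,n,o,k):
    p=(proj(n,np.array(X))-o+.5)*k; cv2.circle(f,tuple(p.astype(int)),3,c,-1)
f=cv2.resize(f[100:300,280:500],None,fx=3,fy=3,interpolation=cv2.INTER_CUBIC)
for d in(0,-.019): m(f,s+[0,0,d],(0,0,255),"top",[280,100],3)
cv2.imwrite("pics/t5.png",f)
g=cv2.imread("pics/top1.png");g=cv2.convertScaleAbs(255*(g/255.)**.6)
o=[285,119]
for yy in(.0425,.057):
  for d in (-.006,0,.03):
    m(g,[.5961-yy*.09,-.0992+yy,.1324+d],(0,0,255),"top",o,4)
cv2.imwrite("pics/t6.png",g)
```

```text
(no output)
```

View pics/t5.png

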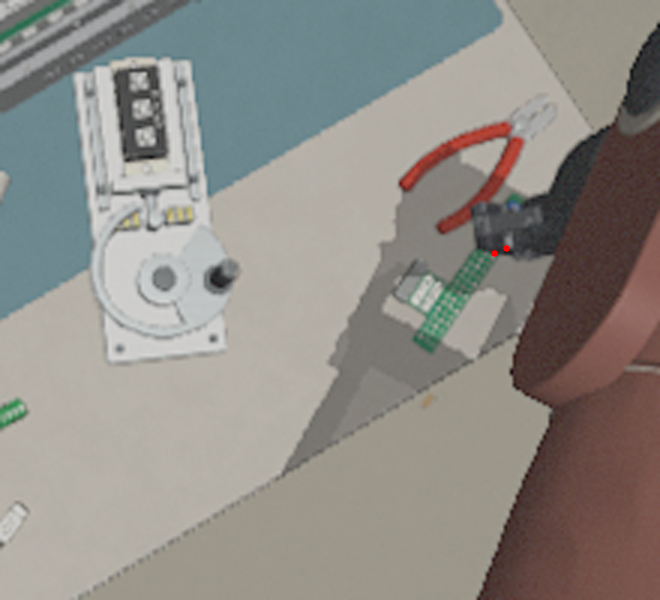

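View pics/t6.png

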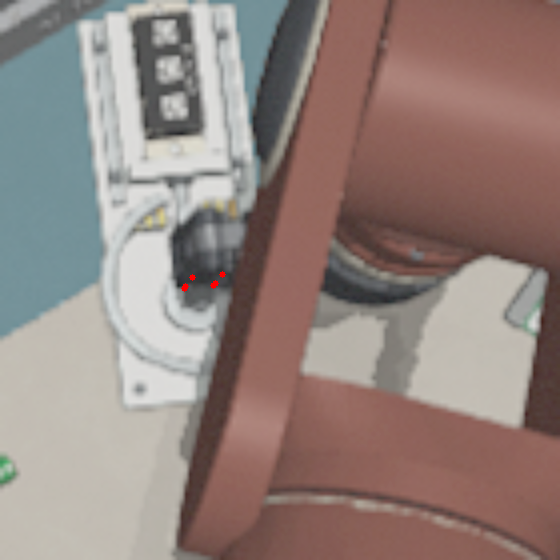

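In both views the fingers appear about 18 mm further in +x, and perhaps 4 mm in +y, than the reported TCP. That explains the miss. I'll hover with closed fingers at a corrected place just above the grip, to measure the offset properly.

servo_tool([
  [[0,-6,53,0,0],[0,-12,106,0,0],[0,-19,159,0,0],[0,-19,159,-33,0],[0,-19,159,-33,0]],
])

```text
time: 5.08
tool_pos: [0.5777, -0.095, 0.1248]
tool_rot: [-0.001, 0.999, 0.047, -0.003]
contact_force: [-0.1, 0.8, -0.0]
gripper_width: 0.001
```

```bash
cat > look.py <<'E'
import cv2,sys
from plant import *
from h import *
def look(tag,pts=[]):
    tp=state()['tool_pos'];print(tp)
    out=[]
    for n in ("scene","top"):
        f=grab_frame(n)[:,:,::-1].copy();cv2.imwrite(f"pics/{n}_{tag}.png",f)
        f=cv2.convertScaleAbs(255*(f/255.)**.5)
        o=np.array([310,220] if n=="scene" else [310,140]);k=6
        f=cv2.resize(f[o[1]:o[1]+90,o[0]:o[0]+66],None,fx=k,fy=k,interpolation=cv2.INTER_CUBIC)
        for X in [tp,tp-[0,0,.019]]+pts:
            p=(proj(n,np.array(X))-o+.5)*k; cv2.circle(f,tuple(p.astype(int)),2,(0,0,255),-1)
        out.append(f)
    cv2.imwrite(f"pics/both_{tag}.png",np.hstack(out))
if __name__=="__main__": look(sys.argv[1])
E
python3 look.py a
```

```text
[ 0.57769982 -0.09498118  0.12476528]
```

View pics/both_a.png

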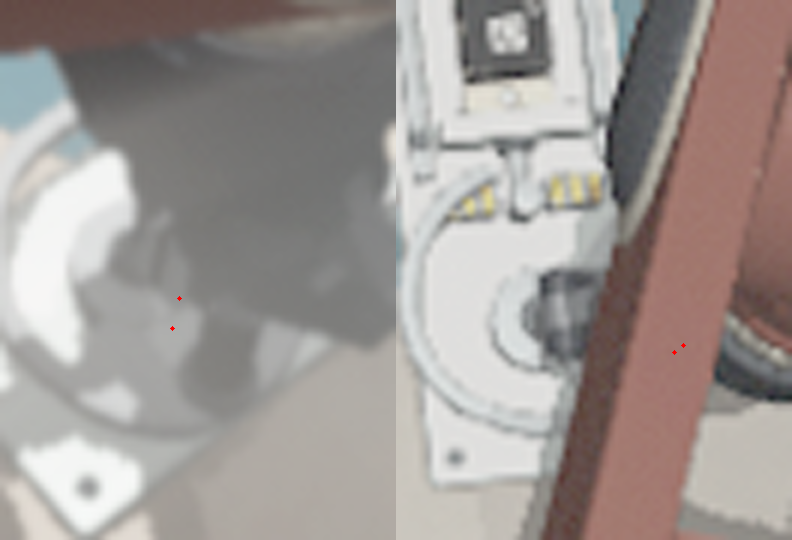

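The knuckle's height can explain the shift in the top view, so the offset estimate is ambiguous. I'll move the closed gripper over plain bench to see the tips clearly.

servo_tool([
  [[0,-40,0,0,0],[0,-75,0,0,0],[0,-75,0,0,0]],
])

```text
time: 5.55
tool_pos: [0.5044, -0.0983, 0.1289]
tool_rot: [0.0, 0.999, 0.045, 0.001]
contact_force: [0.2, -0.7, 0.4]
gripper_width: 0.003
```

Run:
```python
import cv2
from plant import *
from h import *
tp=state()['tool_pos'];print(tp)
f=grab_frame("scene")[:,:,::-1].copy();cv2.imwrite("pics/scene_b.png",f)
c=proj("scene",tp).astype(int);o=c-[65,60];print(o)
f=cv2.convertScaleAbs(255*(f/255.)**.5)
f=cv2.resize(f[o[1]:o[1]+110,o[0]:o[0]+130],None,fx=5,fy=5,interpolation=cv2.INTER_CUBIC)
for d in(0,-.019):
    p=(proj("scene",tp+[0,0,d])-o+.5)*5;cv2.circle(f,tuple(p.astype(int)),2,(0,0,255),-1)
cv2.imwrite("pics/sb.png",f)
```

```text
[ 0.50443852 -0.09829963  0.128886  ]
[234 235]
```

View pics/sb.png

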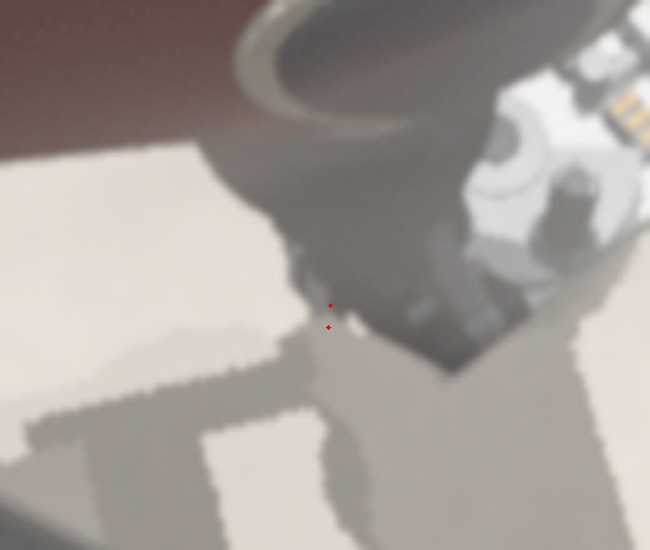

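View pics/scene_b.png

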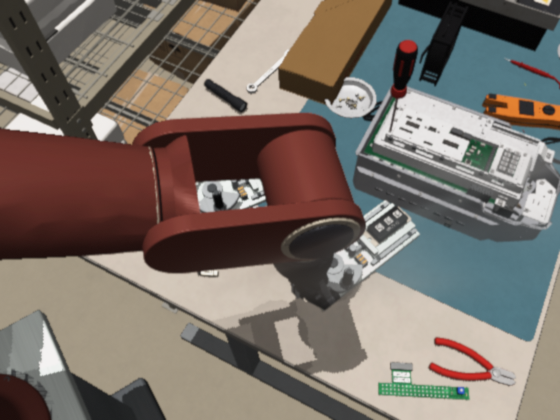

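Run:
```python
import cv2,numpy as np
g=lambda i,a,b:np.clip((i.astype(float)-a)/(b-a)*255,0,255).astype('uint8')
s=cv2.imread("pics/s2.png")[230:430,290:450]; 
b=cv2.imread("pics/scene_b.png")[280:320,280:355]
t=cv2.imread("pics/scene0.png")[262:300,330:365]
s=cv2.resize(g(s,15,120),None,fx=2.5,fy=2.5,interpolation=cv2.INTER_CUBIC)
t=cv2.resize(g(t,15,160),(400,434),interpolation=cv2.INTER_CUBIC)
t=cv2.copyMakeBorder(t,0,s.shape[0]-434,0,0,0)
cv2.imwrite("pics/c1.png",np.hstack([s,t]))
cv2.imwrite("pics/c2.png",cv2.resize(g(b,15,120),None,fx=10,fy=10,interpolation=cv2.INTER_CUBIC))
```

```text
(no output)
```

View pics/c1.png

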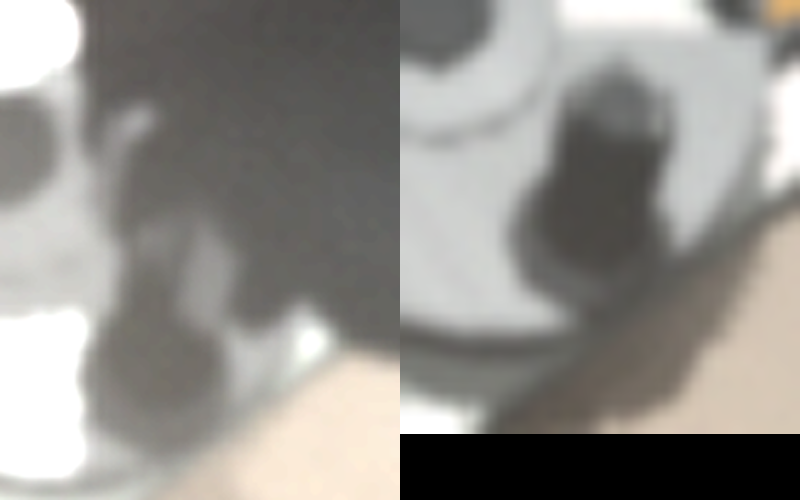

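View pics/c2.png

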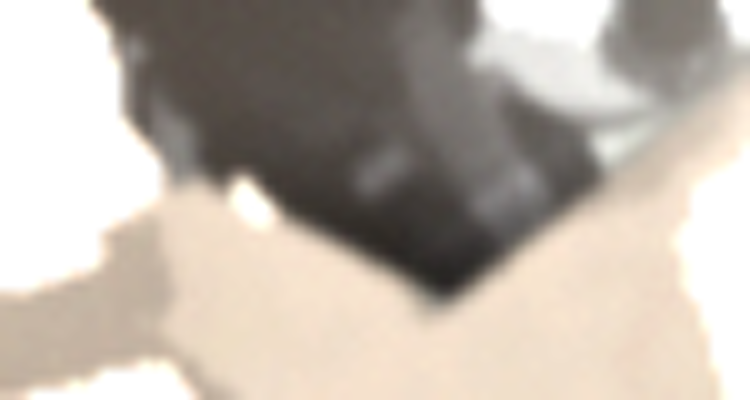

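Fingers closed, the sleeve shows in front of them in the crop, so they stood on the far (+x) side of it. I'll settle the offset with a probe that carries no risk: with shut fingers, push the freely turning crank from its +x side toward -x, which is the working direction.

servo_tool([
  [[0,50,0,5,0],[0,100,0,5,0],[0,150,0,0,0],[0,150,0,-48,0],[0,150,0,-48,0]],
])

```text
time: 6.22
tool_pos: [0.6533, -0.0972, 0.0753]
tool_rot: [-0.001, 0.999, 0.046, -0.004]
contact_force: [-0.8, -0.4, -1.1]
gripper_width: -0.0
```

servo_tool([
  [[0,-20,0,0,0],[0,-40,0,0,0],[0,-55,0,0,0],[0,-55,0,0,0]],
])

```text
time: 6.72
tool_pos: [0.6002, -0.0981, 0.0811]
tool_rot: [0.0, 0.999, 0.045, 0.001]
contact_force: [-0.3, 1.0, 0.4]
gripper_width: -0.003
```

```bash
python3 look.py c
```

```text
[ 0.60017941 -0.09811015  0.0811406 ]
```

View pics/both_c.png

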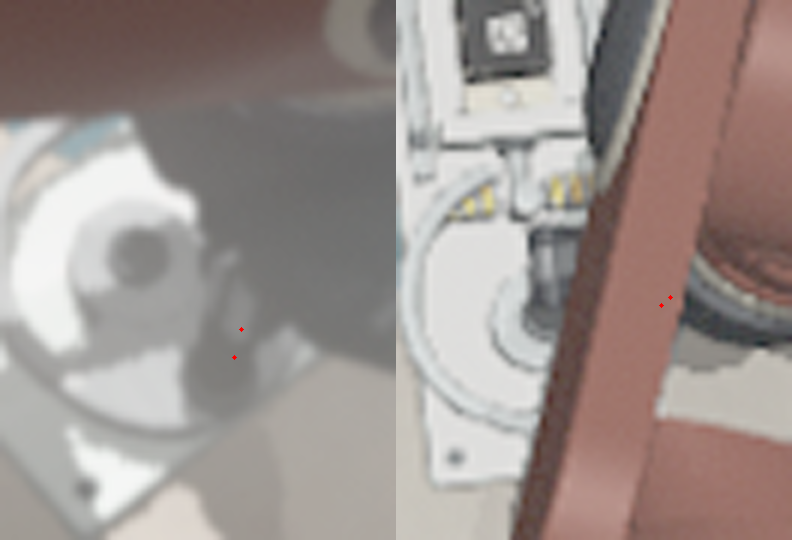

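The grip still hasn't moved. I'll push on in -x.

servo_tool([
  [[0,-6,0,0,0],[0,-12,0,0,0],[0,-12,0,0,0]],
])

```text
time: 7.2
tool_pos: [0.5877, -0.0978, 0.0796]
tool_rot: [-0.0, 0.999, 0.046, -0.0]
contact_force: [0.2, -1.1, 0.1]
gripper_width: -0.004
```

```bash
python3 look.py d
```

```text
[ 0.58773306 -0.09782566  0.07957472]
```

View pics/both_d.png

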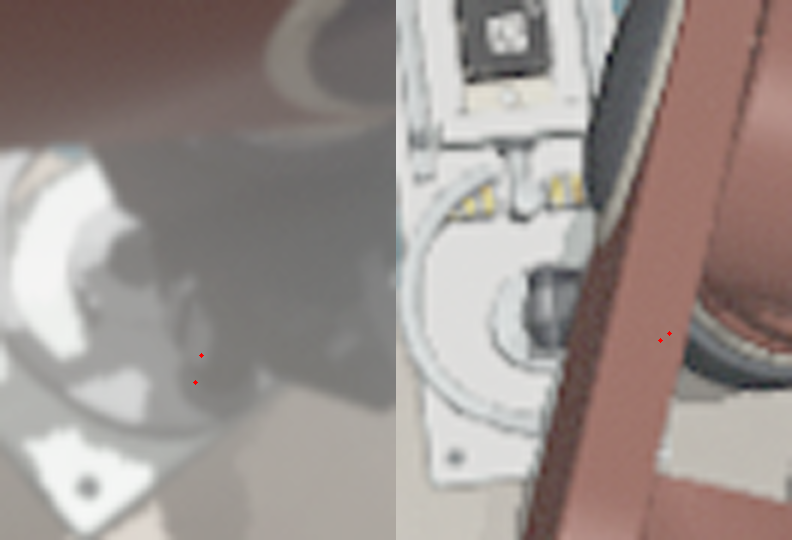

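Still no contact, so the tip height may be what is off. I'll probe the height by touching down on plain bench in small steps.

servo_tool([
  [[0,-45,0,0,0],[0,-83,0,0,0],[0,-83,0,-30,0],[0,-83,0,-48,0],[0,-83,0,-50,0]],
])

```text
time: 7.92
tool_pos: [0.5042, -0.0975, 0.0281]
tool_rot: [-0.001, 0.999, 0.046, -0.002]
contact_force: [-0.6, -0.7, -0.0]
gripper_width: 0.006
```

Run:
```python
import cv2
from plant import *
from h import *
s=state();tp=s['tool_pos'];print(tp,s['contact_force'])
f=grab_frame("scene")[:,:,::-1].copy();cv2.imwrite("pics/scene_e.png",f)
c=proj("scene",tp).astype(int);o=c-[65,60];print(o)
f=cv2.convertScaleAbs(255*(f/255.)**.5)
f=cv2.resize(f[o[1]:o[1]+110,o[0]:o[0]+130],None,fx=5,fy=5,interpolation=cv2.INTER_CUBIC)
for d in(0,-.019):
    p=(proj("scene",tp+[0,0,d])-o+.5)*5;cv2.circle(f,tuple(p.astype(int)),2,(0,0,255),-1)
cv2.imwrite("pics/se.png",f)
```

```text
[ 0.50416993 -0.0975055   0.0281089 ] [-0.56936184 -0.69352335 -0.02291517]
[232 256]
```

View pics/se.png

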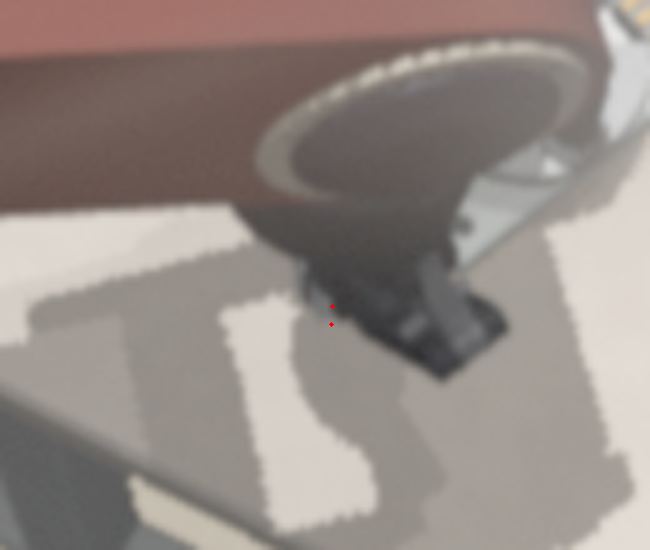

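Run:
```python
import cv2,numpy as np
b=cv2.imread("pics/scene_e.png")[285:375,235:355]
g=np.clip((b.astype(float)-10)/(110)*255,0,255).astype('uint8')
cv2.imwrite("pics/e2.png",cv2.resize(g,None,fx=6.5,fy=6.5,interpolation=cv2.INTER_LANCZOS4))
```

```text
(no output)
```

View pics/e2.png

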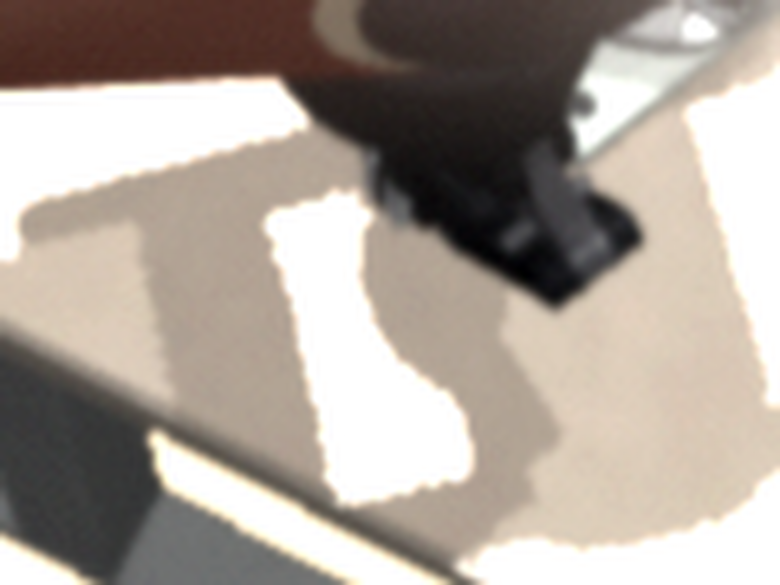

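servo_tool([
  [[0,0,0,-3,0],[0,0,0,-5,0]],
])

```text
time: 8.22
tool_pos: [0.506, -0.0981, 0.0254]
tool_rot: [0.0, 0.999, 0.046, 0.001]
contact_force: [0.5, 0.6, -0.6]
gripper_width: -0.002
```

servo_tool([
  [[0,0,0,-2,0],[0,0,0,-4,0]],
])

```text
time: 8.48
tool_pos: [0.5053, -0.0979, 0.0209]
tool_rot: [0.0, 0.999, 0.046, 0.0]
contact_force: [0.1, 0.2, -0.5]
gripper_width: 0.001
```

servo_tool([
  [[0,0,0,-2,0],[0,0,0,-2,0]],
])

```text
time: 8.72
tool_pos: [0.505, -0.0979, 0.0186]
tool_rot: [-0.0, 0.999, 0.046, -0.0]
contact_force: [0.2, -0.4, -0.8]
gripper_width: -0.001
```

servo_tool([
  [[0,0,0,-2,0],[0,0,0,-2,0]],
])

```text
time: 8.98
tool_pos: [0.505, -0.0979, 0.0166]
tool_rot: [-0.0, 0.999, 0.046, -0.0]
contact_force: [-0.4, 0.0, -0.9]
gripper_width: -0.001
```

servo_tool([
  [[0,0,0,-3,0],[0,0,0,-4,0]],
])

```text
time: 9.22
tool_pos: [0.505, -0.0979, 0.0125]
tool_rot: [-0.0, 0.999, 0.046, -0.0]
contact_force: [-0.9, -0.3, 0.2]
gripper_width: 0.0
```

servo_tool([
  [[0,0,0,-3,0],[0,0,0,-4,0]],
])

```text
time: 9.48
tool_pos: [0.505, -0.0978, 0.0085]
tool_rot: [-0.0, 0.999, 0.046, -0.0]
contact_force: [1.2, 0.4, -0.1]
gripper_width: -0.005
```

servo_tool([
  [[0,0,0,-3,0],[0,0,0,-5,0]],
])

```text
time: 9.72
tool_pos: [0.5051, -0.0979, 0.0036]
tool_rot: [-0.0, 0.999, 0.046, -0.0]
contact_force: [-0.1, 0.1, -0.8]
gripper_width: -0.002
```

Run:
```python
import cv2,numpy as np
from plant import *
s=state();print(s['tool_pos'],s['contact_force'],s['joint_pos'])
b=grab_frame("scene")[:,:,::-1].copy();cv2.imwrite("pics/scene_f.png",b)
g=np.clip((b[285:375,235:355].astype(float)-10)/(110)*255,0,255).astype('uint8')
cv2.imwrite("pics/f2.png",cv2.resize(g,None,fx=6.5,fy=6.5,interpolation=cv2.INTER_LANCZOS4))
```

```text
[ 0.50507585 -0.09788201  0.00355472] [-0.11868935  0.14163638 -0.78790682] [-3.36163132e-01  2.58674096e-02  2.02126650e+00  1.81862251e-05
  1.09466194e+00  1.14325335e+00]
```

View pics/f2.png

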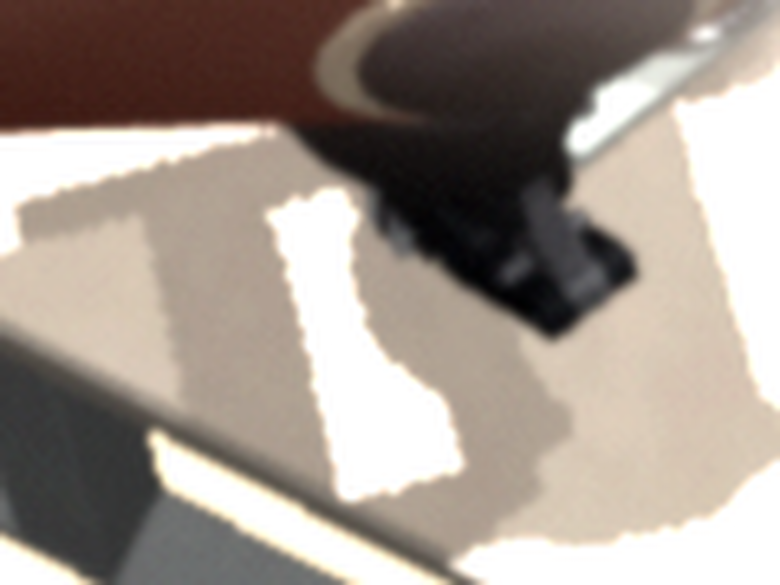

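Run:
```python
from h import *
np.set_printoptions(precision=4,suppress=True)
for z in(0.,.025,.05,.07):
    for q in((555,335),(635,270),(400,252),(375,195)): print(z,q,plane("scene",(235+q[0]/6.5,285+q[1]/6.5),z)-[.5051,-.0979,.0])
```

```text
0.0 (555, 335) [ 0.0169 -0.04    0.    ]
0.0 (635, 270) [ 0.0435 -0.0372  0.    ]
0.0 (400, 252) [-0.0042 -0.001   0.    ]
0.0 (375, 195) [-0.0013  0.015   0.    ]
0.025 (555, 335) [ 0.0118 -0.045   0.025 ]
0.025 (635, 270) [ 0.0376 -0.0424  0.025 ]
0.025 (400, 252) [-0.0086 -0.0072  0.025 ]
0.025 (375, 195) [-0.0059  0.0084  0.025 ]
0.05 (555, 335) [ 0.0067 -0.0501  0.05  ]
0.05 (635, 270) [ 0.0317 -0.0475  0.05  ]
0.05 (400, 252) [-0.0131 -0.0134  0.05  ]
0.05 (375, 195) [-0.0104  0.0017  0.05  ]
0.07 (555, 335) [ 0.0027 -0.0541  0.07  ]
0.07 (635, 270) [ 0.027  -0.0516  0.07  ]
0.07 (400, 252) [-0.0167 -0.0183  0.07  ]
0.07 (375, 195) [-0.0141 -0.0036  0.07  ]
```

There was no contact even at a reported TCP z of 0.004, where the tips should already be 15 mm below the bench. So the tips stand well higher than reported. I'll keep probing down for the exact height.

servo_tool([
  [[0,0,0,-3,0],[0,0,0,-6,0]],
])

```text
time: 10.02
tool_pos: [0.5052, -0.0979, -0.0024]
tool_rot: [0.0, 0.999, 0.046, 0.0]
contact_force: [-0.4, 0.2, -0.5]
gripper_width: -0.001
```

servo_tool([
  [[0,0,0,-3,0],[0,0,0,-6,0]],
])

```text
time: 10.28
tool_pos: [0.5051, -0.0979, -0.0084]
tool_rot: [-0.0, 0.999, 0.046, -0.0]
contact_force: [0.3, -1.3, -0.8]
gripper_width: 0.001
```

servo_tool([
  [[0,0,0,-3,0],[0,0,0,-6,0]],
])

```text
time: 10.52
tool_pos: [0.5052, -0.0979, -0.0144]
tool_rot: [-0.0, 0.999, 0.046, 0.0]
contact_force: [-0.0, 0.9, -0.1]
gripper_width: 0.002
```

Run:
```python
import cv2,numpy as np
from plant import *
b=grab_frame("scene")[:,:,::-1].copy();cv2.imwrite("pics/scene_g.png",b)
g=np.clip((b[285:375,235:355].astype(float)-10)/(110)*255,0,255).astype('uint8')
cv2.imwrite("pics/g22.png",cv2.resize(g,None,fx=6.5,fy=6.5,interpolation=cv2.INTER_LANCZOS4))
b=grab_frame("top")[:,:,::-1].copy();cv2.imwrite("pics/top_g.png",b)
```

```text
(no output)
```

View pics/g22.png

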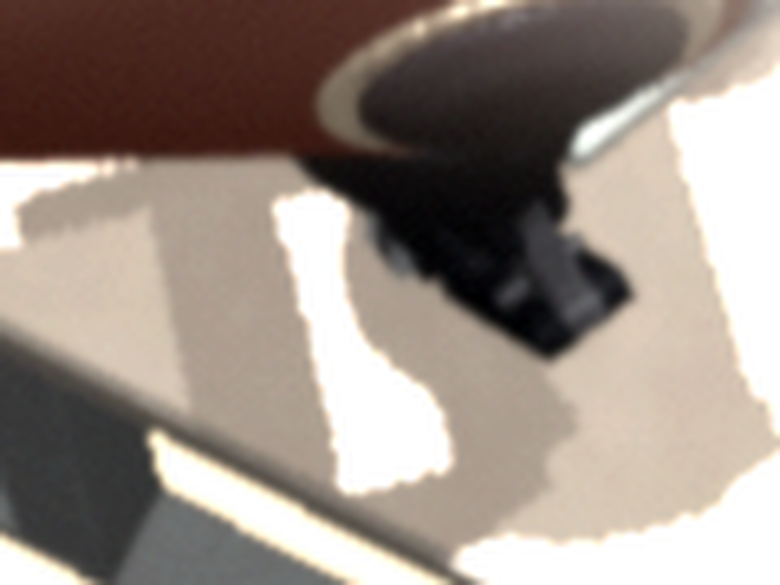

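View pics/top_g.png

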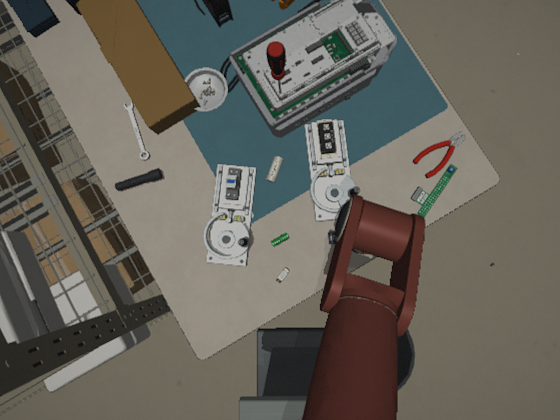

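servo_tool([
  [[0,0,0,-4,0],[0,0,0,-8,0]],
])

```text
time: 10.88
tool_pos: [0.5057, -0.0981, -0.0167]
tool_rot: [-0.001, 0.999, 0.046, -0.002]
contact_force: [-26.0, 7.9, 59.9]
gripper_width: -0.002
```

servo_tool([
  [[0,0,0,-3,0],[0,0,0,-6,0]],
])

```text
time: 11.12
tool_pos: [0.5057, -0.0982, -0.0169]
tool_rot: [-0.001, 0.999, 0.046, -0.005]
contact_force: [-45.7, 12.3, 98.2]
gripper_width: -0.001
```

Contact at z ≈ -0.0165, and the force is high. I'll back off at once, reading the moment first since that takes no time.

Run:
```python
from plant import *
s=state();print(s['contact_force'],s['ft_torque'],s['joint_efforts'])
```

```text
[-45.71244086  12.31442657  98.23997339] [2.3209752  8.1778689  0.01148174] [-2.08749130e+00  5.56578755e+00 -1.45366779e+01  6.77722190e-01
 -1.35846233e+01 -4.54647388e-04]
```

servo_tool([
  [[0,0,0,20,0],[0,0,0,50,0],[85,0,0,100,0],[85,0,0,140,0]],
])

```text
time: 11.62
tool_pos: [0.5055, -0.098, 0.1138]
tool_rot: [0.0, 0.999, 0.046, 0.001]
contact_force: [0.3, -0.6, 0.4]
gripper_width: 0.42
```

The moment shows the contact was on the tool axis, so it was the fingertips. Reported TCP -0.0165 means tips at bench level, so the tips stand about 35 mm higher than stated. That explains the miss. The corrected grasp height is a reported z of about 0.045. I'll also turn the jaws tangential (along x), so that a radial error does no harm.

servo_tool([
  [[85,30,0,0,1.75],[85,60,0,0,3.5],[85,90,0,0,5.25],[85,90,0,0,7],[85,90,0,0,8.7]],
])

```text
time: 12.25
tool_pos: [0.5955, -0.0979, 0.1114]
tool_rot: [-0.0, 0.876, 0.483, -0.0]
contact_force: [-0.4, 0.1, -0.8]
gripper_width: 0.996
```

servo_tool([
  [[85,0,0,0,1.7],[85,0,0,0,3.4],[85,0,0,0,5.1],[85,0,0,0,5.4]],
])

```text
time: 12.75
tool_pos: [0.5951, -0.0979, 0.1116]
tool_rot: [-0.0, 0.708, 0.706, -0.0]
contact_force: [-0.1, -0.0, -0.1]
gripper_width: 0.994
```

```bash
python3 look.py h
```

```text
[ 0.59514203 -0.09786473  0.1116121 ]
```

View pics/both_h.png

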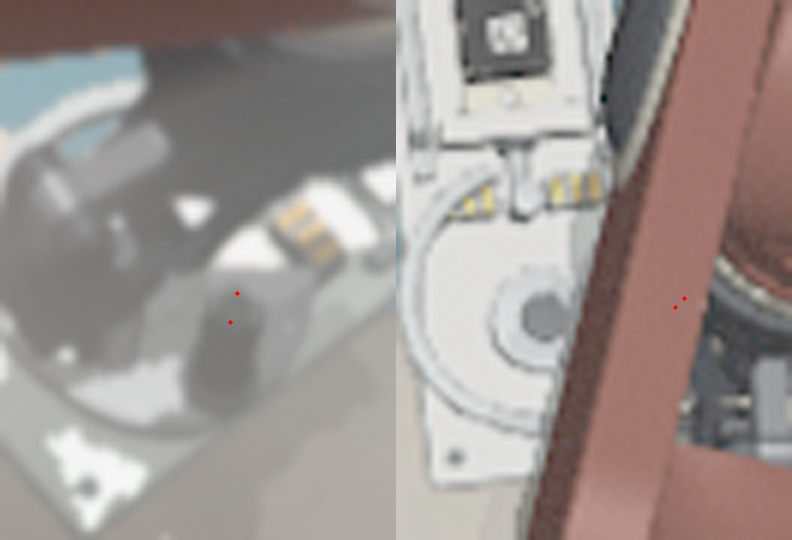

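The fingers are now open along x, with the near finger at about (60,230) in the left crop, and the grip is unobstructed at (220,340). I'll descend and close.

servo_tool([
  [[85,0,0,-30,0],[85,0,0,-60,0],[85,0,0,-67,0],[40,0,0,-67,0],[10,0,0,-67,0]],
])

```text
time: 13.48
tool_pos: [0.5963, -0.0982, 0.0465]
tool_rot: [0.001, 0.708, 0.706, 0.001]
contact_force: [-0.2, 0.6, -0.2]
gripper_width: 0.598
```

servo_tool([
  [[5,0,0,0,0],[5,0,0,0,0],[5,0,0,0,0]],
])

```text
time: 13.85
tool_pos: [0.5962, -0.0981, 0.0461]
tool_rot: [0.001, 0.708, 0.706, 0.001]
contact_force: [0.7, -0.1, 4.5]
gripper_width: 0.163
```

servo_tool([
  [[5,0,0,0,0],[5,0,0,0,0]],
])

```text
time: 14.1
tool_pos: [0.5962, -0.0982, 0.0462]
tool_rot: [0.001, 0.708, 0.706, 0.001]
contact_force: [-0.0, -0.9, 5.9]
gripper_width: 0.17
```

```bash
python3 look.py i; python3 -c "
from plant import *;s=state();print(s['contact_force'],s['gripper_width'])"
```

```text
[ 0.59620023 -0.09815713  0.04615332]
[ 1.32490745 -0.30854555  6.13689267] 0.16586512468454556
```

View pics/both_i.png

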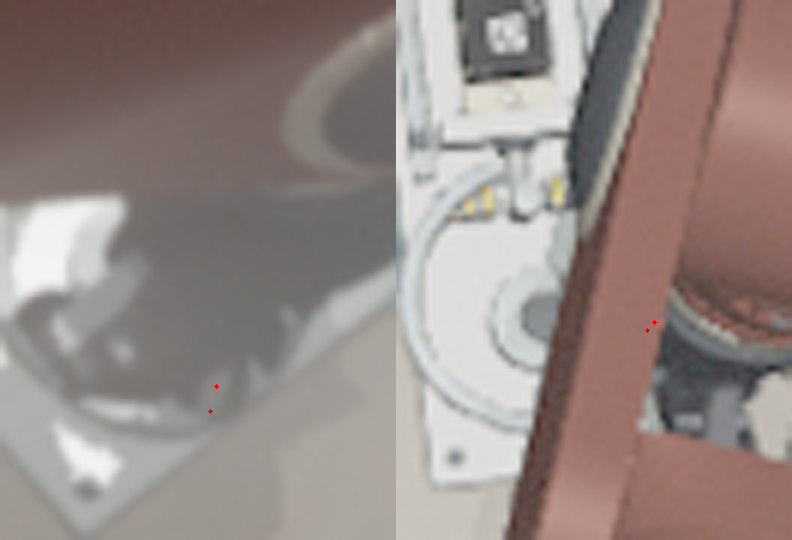

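The opening stopped at 0.166 (about 15 mm) with 5 mm commanded, so the grip is held. I'll sweep the arc in stages and watch the force.

servo_tool([
  [[5,-4.8,0.5,0,0],[5,-10.6,1.8,0,0],[5,-16.2,4,0,0],[5,-21.4,7,0,0],[5,-26.1,10.7,0,0]],
])

```text
time: 14.82
tool_pos: [0.5709, -0.0867, 0.0462]
tool_rot: [0.002, 0.708, 0.706, 0.002]
contact_force: [7.3, 1.5, 2.6]
gripper_width: 0.168
```

servo_tool([
  [[5,-4,4.4,0,0],[5,-7.4,9.4,0,0],[5,-10,14.8,0,0],[5,-11.7,20.5,0,0],[5,-12.6,26.5,0,0]],
])

```text
time: 15.45
tool_pos: [0.5592, -0.0615, 0.0462]
tool_rot: [0.003, 0.708, 0.706, 0.002]
contact_force: [8.4, -2.2, 1.2]
gripper_width: 0.163
```

servo_tool([
  [[5,0,6,0,0],[5,0.9,11.9,0,0],[5,2.7,17.6,0,0],[5,5.4,23,0,0],[5,8.8,27.9,0,0]],
])

```text
time: 16.08
tool_pos: [0.5668, -0.0347, 0.0461]
tool_rot: [0.003, 0.708, 0.706, -0.0]
contact_force: [3.3, -6.2, 5.0]
gripper_width: 0.169
```

servo_tool([
  [[5,4.1,4.4,0,0],[5,8.8,8.1,0,0],[5,14,11.1,0,0],[5,19.6,13.2,0,0],[5,25.5,14.5,0,0]],
])

```text
time: 16.7
tool_pos: [0.5908, -0.0191, 0.0461]
tool_rot: [0.0, 0.708, 0.706, -0.001]
contact_force: [-2.5, -1.1, 9.7]
gripper_width: 0.166
```

servo_tool([
  [[5,2,0.2,0,0],[5,4,0.3,0,0],[5,4,0.3,0,0]],
])

```text
time: 17.08
tool_pos: [0.5951, -0.0184, 0.0461]
tool_rot: [0.001, 0.708, 0.706, -0.0]
contact_force: [-1.9, 0.7, 8.2]
gripper_width: 0.169
```

servo_tool([
  [[5,1.5,0,0,0],[5,3,0,0,0],[5,3,0,0,0]],
])

```text
time: 17.45
tool_pos: [0.5967, -0.0183, 0.0461]
tool_rot: [-0.001, 0.708, 0.706, -0.001]
contact_force: [-6.0, -0.3, 13.0]
gripper_width: 0.162
```

servo_tool([
  [[5,1.5,0,0,0],[5,3,0,0,0],[5,3,0,0,0]],
])

```text
time: 17.82
tool_pos: [0.5968, -0.0182, 0.046]
tool_rot: [-0.004, 0.708, 0.706, -0.004]
contact_force: [-17.0, -0.3, 19.6]
gripper_width: 0.164
```

The arm is firmly on the stop: the position held while the force grew to 17 N. I'll release and lift.

servo_tool([
  [[45,-2,0,0,0],[50,-2,0,0,0],[50,-2,0,0,0],[50,-2,0,0,0]],
])

```text
time: 18.32
tool_pos: [0.5985, -0.018, 0.0444]
tool_rot: [-0.0, 0.708, 0.706, -0.0]
contact_force: [-0.5, 0.1, -0.7]
gripper_width: 0.587
```

servo_tool([
  [[50,0,0,40,0],[50,0,0,100,0],[50,0,-60,130,0],[50,0,-120,130,0],[50,0,-180,130,0]],
])

```text
time: 18.95
tool_pos: [0.5992, -0.1998, 0.176]
tool_rot: [0.001, 0.708, 0.706, 0.0]
contact_force: [-1.0, -0.1, 0.8]
gripper_width: 0.585
```

servo_tool([
  [[50,-60,-20,0,0],[50,-120,-40,0,0],[50,-180,-60,0,0],[50,-220,-80,0,0],[50,-220,-80,0,0]],
])

```text
time: 19.58
tool_pos: [0.3768, -0.279, 0.1747]
tool_rot: [0.0, 0.71, 0.705, -0.0]
contact_force: [0.5, 0.0, -0.2]
gripper_width: 0.591
```

Run:
```python
import cv2
from plant import *
for n in ("scene","top"):
    f=grab_frame(n)[:,:,::-1].copy();cv2.imwrite(f"pics/{n}_z.png",f)
    x0,y0=(280,190) if n=="scene" else (290,110)
    k=4.8 if n=="scene" else 5
    cv2.imwrite(f"pics/{n}_zz.png",cv2.resize(f[y0:y0+125,x0:x0+150],None,fx=k,fy=k,interpolation=cv2.INTER_CUBIC))
```

```text
(no output)
```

View pics/scene_zz.png

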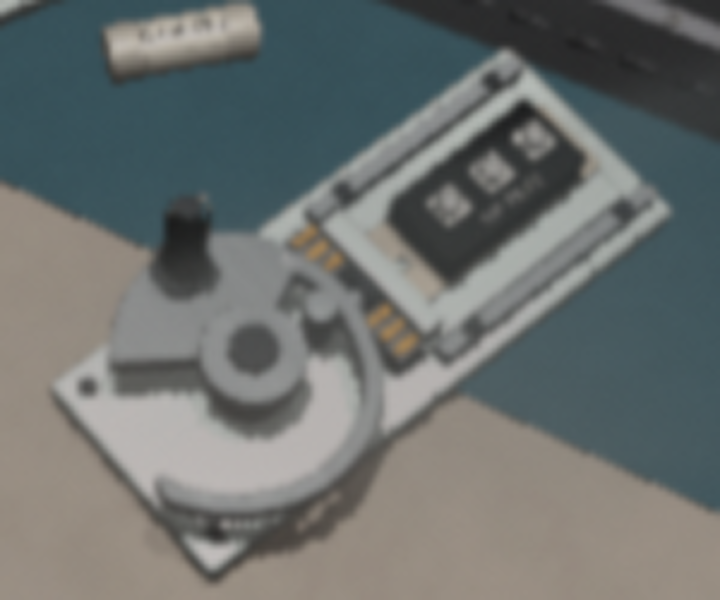

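View pics/top_zz.png

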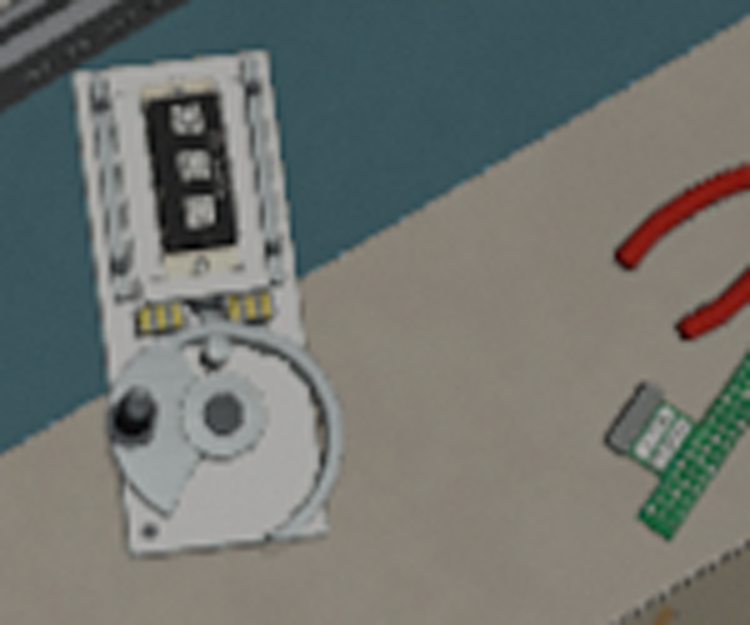

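The hook has drawn the stud in: it sits at top crop (213,352), behind the hook. The carriage is against the contact blocks and the grip is on the left at (133,412). I'll check it by numbers and confirm the relay is unchanged.

Run:
```python
import cv2
from h import *
np.set_printoptions(precision=4,suppress=True)
C=np.array([.5988,-.0577]);psi=np.radians(5.4);R=np.array([[np.cos(psi),np.sin(psi)],[-np.sin(psi),np.cos(psi)]])
for n,s,t in(("griptop",(188,203),(140,400)),("gripbot",(180,275),(130,418)),("stud",(325,297),(214,343)),("scr1",(448,205),(200,212)),("scr3",(535,140),(187,119))):
    x,e=tri(S(*s),T(*t)); l=R@(x[:2]-C)*1e3; print(n,x,e,"station",l, "q",np.arctan2(-l[0],-l[1])%(2*np.pi) if 'grip' in n else '')
a=cv2.imread("pics/top0.png");b=cv2.imread("pics/top_z.png")
print("relay diff",cv2.absdiff(a,b)[155:270,195:262].max(),cv2.absdiff(a,b)[155:270,195:262].mean())
```

```text
griptop [ 0.5963 -0.0178  0.1007] [np.float64(1.089452369420706), np.float64(1.0894523694205431)] station [ 1.2305 39.9285] q 3.1724008583439707
gripbot [ 0.5969 -0.0173  0.043 ] [np.float64(1.2032448848568091), np.float64(1.2032448848566457)] station [ 1.9023 40.4188] q 3.1886232088208466
stud [ 0.6297 -0.0545  0.0526] [np.float64(0.6392691518133452), np.float64(0.639269151813297)] station [31.0761  0.3109] q 
scr1 [ 0.6874 -0.0495  0.0534] [np.float64(0.22645806357304463), np.float64(0.22645806357295137)] station [88.941  -0.1472] q 
scr3 [ 0.7299 -0.045   0.0519] [np.float64(0.48210260777518826), np.float64(0.48210260777492076)] station [131.7135   0.3247] q 
relay diff 6 0.763919532770928
```

```bash
python3 -c "
from plant import *
print(state()['time']);print(job_done())"
```

```text
19.675
the job is handed in; nothing more can be done
None
```

The power transistor module is connected and the job is handed in at 19.7 s. I gripped its crank, turned the cam half a turn clockwise until it pressed on the stop, then let go and moved the arm clear.

**Last checks:**
- **Cam:** the measured angle is about 3.17, which is the stop. While I pushed against it with 17 N, the tool's position did not change.
- **Carriage:** it moved in about 15.5 mm. The stud measures about 31 mm from the cam axis; home is 29, and measuring error is about 2 mm. In the pictures the carriage sits against the contact blocks.
- **Relay station:** it looks the same before and after.

**What went wrong or disagreed:**
- **First grasp missed:** the fingertips stood about 35 mm higher than the reported tool position and the stated finger length imply. I found this by touching the closed fingertips to the bench, then corrected the grasp height.
- **High force during that touch:** I sent two downward steps together, so the force on the wrist rose to about 109 N, under the 120 N limit. The moment reading places the contact on the tool axis, so I take it to have been the fingertips and not the gripper's body, where the limit is 40 N. No picture confirms that.

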